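Refit the axle clip of the fender-line roller

ROBOT

A 6-joint arm with a two-finger parallel gripper is mounted at the origin on the work surface. World frame = base frame: x ahead of the robot, y to its left, z up, the work surface at z = 0. Lengths are in mm, angles in rad, forces in N, time in s.
With the tool pointing down it reaches from about 400 to 925 mm from the base axis. Payload 12.5 kg.
Tool frame: the origin (TCP) lies on the mounting face of the last link; the fingertips stand 190 mm ahead of it and the grasp point (between the pads) lies 171 mm ahead of it; x points along the fingers, y is the direction in which the jaws open and shut, and the axes are right-handed (so a half turn about x gives the same grasp; the last joint's range is limited). The gripper opens to 95 mm and grips with 3 to 60 N. Pads are 20 mm wide; open, the fingers measure 119 mm over their backs; the gripper's body (75 mm by 180 mm) begins 59 mm behind the grasp point.
Start: joints at [1.122, 0.491, 1.559, -0, 1.092, -0.106], TCP at [210.055, 588.644, 404.761] pointing down, gripper open.
Joint ranges: [-3.1, 3.1], [-0.84, 2.19], [0.05, 2.79], [-1.13, 4.28], [0.06, 2.93], [-2.69, 2.69]. Speed limits (rad/s): [2.22, 2.22, 2.79, 3.14, 3.14, 3.14].

INTERFACE

Orientations are given as [roll, pitch, yaw] about the fixed x, y, z axes, in that order (R = Rz(yaw) Ry(pitch) Rx(roll)).
In Python, from cell import env, eyes gives the robot as it stands. The module is installed in compiled form; this text tells all that it offers.
- The arm moves only by the tool jog_arm, never from a script. Its argument "deltas" is one flat list of numbers, 7 for each row, row after row: the shift along the tool's x, y, z in mm, then the turn, a rotation vector about the tool's x, y, z in rad, then the opening, from 0 (shut) to 1 (fully open). A call has 1 to 10 rows; each row shifts and turns the pose as measured when the row begins, along the tool's axes as they then stand; what a row does not reach is not made up. A row lasts 1/8 s, in which the tool goes at most 62.5 mm and 10.7 degrees, less where a joint would pass 70% of its speed; a pose out of reach is approached as far as the arm can. A call is refused whole if a number of a shift passes 62.5 or a number of a turn 0.188, either way. A call with a gripper value outside its range is refused whole. The fingers move at their own pace and stop on an object; the grip force is fixed at half the most. Time passes only in rows, so rows that do not move let the fingers close. It gives the time, the measured TCP pose, the force and the opening at its end, in the units of the state.
- env.state(): the state, without advancing time (a new reading comes with each control period).
- eyes.read_camera(name): name is "side" or "top"; returns a dict with "image" (400x640x3 uint8, red, green, blue), "fovy" (degrees; the focal length in pixels is half the picture's height over the tangent of half this angle, whatever the lens; pixels are square), "cx", "cy" (the principal point, pixels), "world_from_camera" (4x4, takes a point from camera to world coordinates). Camera axes: x right, y up, looking along -z (the intrinsics and any distortion apply to the point x, -y, -z); pixel columns grow to the right and rows downward; lengths in mm; the calibration is good to about 2 mm. A picture is of the moment at which its call begins. There is no depth.
- env.job_done(): hands the job in, once; it reports no verdict.
The state is a dict: "t": time; "joints": joint angles; "qvel": joint speeds; "tau": joint torques, N m; "eef_pos": TCP position; "tcp_rot": TCP orientation; "ft_force": force on the tool from outside, world axes, zero at the start; "moment": the same for the moment, N m; "opening": opening from 0.0 (shut) to 1.0 (fully open).
Only numpy, scipy, OpenCV 4.12 (cv2) and the standard library are available. Lean on these libraries where they do the work, as an engineer would, in place of code of your own. Each camera call takes 0.05 s, during which the arm holds its last target.

TASK

The fender-line roller on the chart shelf has lost the clip that keeps its axle in. Pick up the smaller of the two steel spring clips by its tab and press it straight down into the groove near the axle's free end until it snaps fully home round the neck, square to the axle, then let go of it. Leave the larger clip and the hourglass standing where they are.

Things in the scene. Friction and masses are not known exactly. Their poses are not given: they have to be found in the camera images.
- clip: Smaller of two steel spring clips, standing on its splayed feet, 20 mm thick along y, 75 g. Origin: centre of its bore, 29 mm above the feet; y along the bore, x from arm to arm (feet span 46), z up; either way round fits. Bridge top 15 mm above origin, 34 wide; on it the grip tab, 20 x 20 mm, top 39 mm above origin. Arms spring over the neck at about 10 N; home when origin is on the axle's line.
- groove (a point): Centre of the groove, on the line of the rubber roller's level steel axle, 80 mm above the shelf; y points along the axle to its free end, z up. Groove: neck 18 mm thick, 48 mm long, between 26 mm collars; free on both sides in x. Dark steel cheeks start 40 mm away towards -y; cheeks and rubber are up to 106 mm high. Clip goes on with its y along this y, tab up; grip it along x to stay clear.
- wide_clip: The larger steel clip, same shape 1.7 times as big: feet span 74 mm, 32 mm thick, 103 mm high. Not to be used; stays standing where it is. Origin: centre of its bore, 47 mm above the shelf; axes as for the smaller clip.
- hourglass: Clear glass hourglass between two dark wooden discs of 64 mm diameter, 120 mm high; to be left alone. Origin: centre of its underside, z up.
Not all that is in view belongs to the job. Leave any turquoise look-alike of the part that bears groove alone.

How it is judged (in metres and radians):
At the end, for the whole second after the job is handed in: The smaller clip is snapped home and at rest: its bore centre within 8 mm of the axle's line, within 18 mm of the groove's middle along the axle and within 15 degrees of square. The larger clip and the hourglass stand upright within 30 mm of where they were (x of clip in the frame of groove between -0.008 and 0.008 m and z of clip in the frame of groove between -0.008 and 0.008 m and y of clip in the frame of groove between -0.018 and 0.018 m and angle between the y axis of clip and the y axis of groove, either way round below 0.26 rad and linear speed of clip below 0.02 m/s and distance of each of wide_clip, hourglass from where it was at the start of the episode below 0.03 m and angle between each of wide_clip, hourglass's own z axis and vertical below 0.3 rad); the robot touches nothing.
It fails at once if the hourglass is knocked over or shoved more than 50 mm (angle between hourglass's own z axis and vertical above 0.5 rad or distance of hourglass from where it was at the start of the episode above 0.05 m).
It fails at once if the larger clip is picked up or shoved more than 50 mm (distance of wide_clip from where it was at the start of the episode above 0.05 m).
It also fails if it takes over 32 s, if anything falls off the work surface, if the arm or the gripper's body presses on something with over 40 N, if the wrist force passes 120 N, or if a joint passes its speed limit or range.

## Working session

There is one attempt and no reset: what is moved stays moved. The work goes in short steps, Python scripts to look and compute and a tool call to move; the robot and the scene stay as the last step left them, time stands still between calls to the robot, and variables do not carry over. Pictures are saved under pics/ and viewed, and the job is handed in when it is done.

Besides the shell and the picture viewer there is one more tool, called after ">>>" as name(argument=value, ...), one argument or row to a line, values as JSON. jog_arm: Moves the arm, as the interface text tells. Its arguments: {"type":"object","properties":{"deltas":{"type":"array","items":{"type":"number"}}},"required":["deltas"]}

```bash
mkdir -p pics; ls
python3 - <<'E'
from cell import env, eyes
import cv2
s=env.state()
for k,v in s.items(): print(k,v)
for n in ("side","top"):
    d=eyes.read_camera(n)
    cv2.imwrite(f"pics/{n}0.png",d["image"][:,:,::-1])
    print(n,{k:v for k,v in d.items() if k!="image"})
E
```

```text
pics
t 0.0
joints [ 1.12237756e+00  4.91525630e-01  1.55952739e+00 -1.24362336e-05
  1.09165873e+00 -1.05626309e-01]
qvel [ 0.00015621  0.00070664  0.00182601  0.00086609 -0.00041539 -0.00034189]
tau [-8.21139529e-04 -6.12666464e+01 -2.58198613e+01  6.92461780e-02
  4.81465389e-02 -1.82305166e-05]
eef_pos [210.04244229 588.58408229 404.15586297]
tcp_rot [-1.66656731  1.56967718 -2.00935403]
ft_force [-0.60994531  0.65079993  0.04946013]
moment [ 0.00697241 -0.01334933 -0.0224986 ]
opening 0.998478620108468
side {'fovy': 53.71554777802616, 'cx': 317.6240349010801, 'cy': 202.96278364609498, 'world_from_camera': array([[ 7.30301891e-01,  4.55718302e-01, -5.08900754e-01,
         3.02427590e+01],
       [-6.83120685e-01,  4.89693347e-01, -5.41799368e-01,
        -6.46430061e+02],
       [ 2.29742546e-03,  7.43317734e-01,  6.68934576e-01,
         7.20532024e+02],
       [ 0.00000000e+00,  0.00000000e+00,  0.00000000e+00,
         1.00000000e+00]])}
top {'fovy': 47.566588134917104, 'cx': 310.3381589821948, 'cy': 202.57499780494922, 'world_from_camera': array([[-2.55614030e-02,  9.86539901e-01, -1.61510491e-01,
         3.32131704e+02],
       [-9.99673150e-01, -2.51518015e-02,  4.58046093e-03,
        -1.03509199e+02],
       [ 4.56527661e-04,  1.61574784e-01,  9.86860365e-01,
         1.10067144e+03],
       [ 0.00000000e+00,  0.00000000e+00,  0.00000000e+00,
         1.00000000e+00]])}
```

View pics/side0.png

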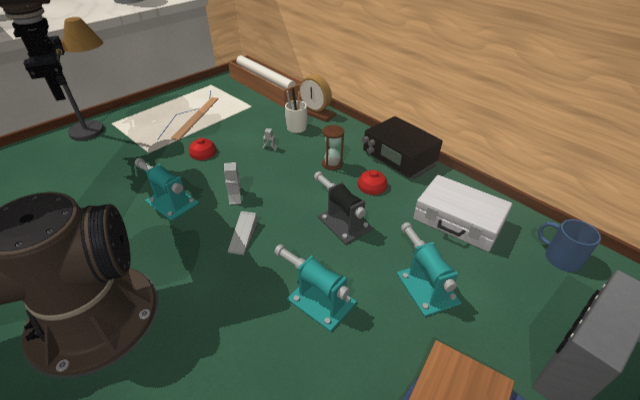

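View pics/top0.png

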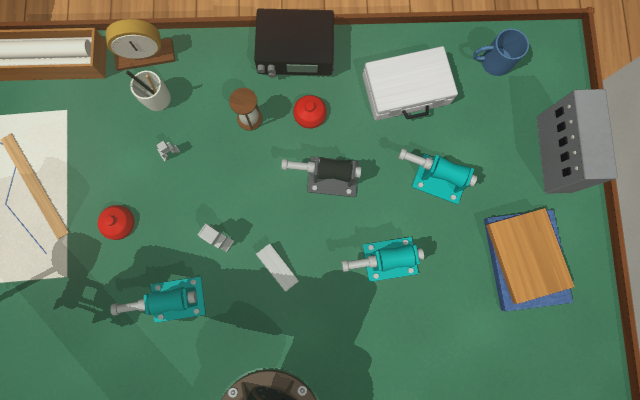

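The smaller clip is at about side (269,138) and top (167,149), and the larger at side (232,183) and top (215,237). The black roller's axle runs to a free end at about top (285,165) and side (318,177). The hourglass is at top (245,108). I'll enlarge these areas next.

Run:
```python
import cv2, numpy as np
s=cv2.imread("pics/side0.png");t=cv2.imread("pics/top0.png")
def crop(im,x,y,w,h,k): return cv2.resize(im[y:y+h,x:x+w],None,fx=k,fy=k,interpolation=cv2.INTER_CUBIC)
a=crop(s,245,115,50,50,8);b=crop(t,142,124,50,50,8)
cv2.imwrite("pics/clipz.png",np.hstack([a,b]))
a=crop(s,300,160,80,80,5);b=crop(t,275,140,80,80,5)
cv2.imwrite("pics/axz.png",np.hstack([a,b]))
```

```text
(no output)
```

View pics/clipz.png

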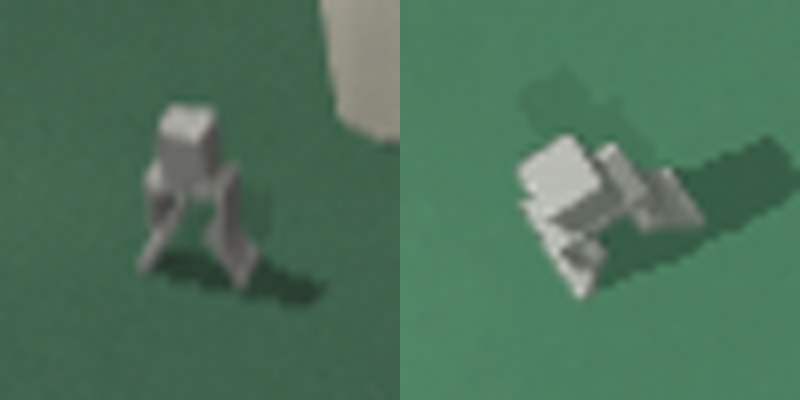

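View pics/axz.png

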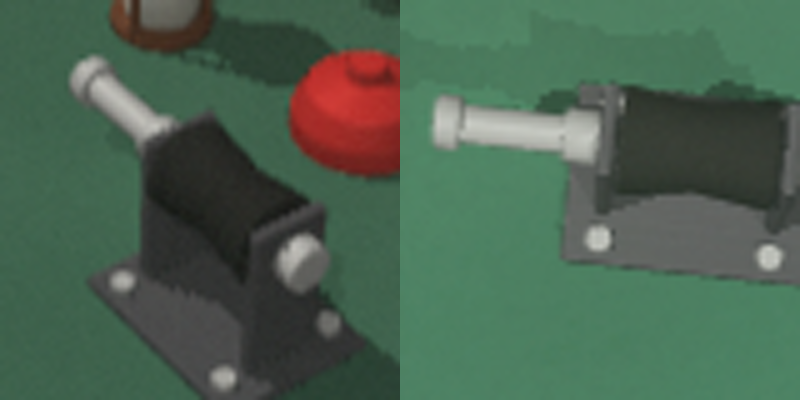

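```bash
cat > h.py <<'E'
import numpy as np, cv2, math
from cell import env, eyes
def cam(n):
    d=eyes.read_camera(n); d["f"]=200/math.tan(math.radians(d["fovy"])/2); return d
def ray(d,u,v):
    M=d["world_from_camera"]; r=M[:3,:3]@np.array([(u-d["cx"])/d["f"],-(v-d["cy"])/d["f"],-1.]); return M[:3,3],r/np.linalg.norm(r)
def onz(d,u,v,z):
    o,r=ray(d,u,v); return o+r*(z-o[2])/r[2]
def tri(a,pa,b,pb):
    o,r=ray(a,*pa);p,q=ray(b,*pb)
    s=np.linalg.lstsq(np.c_[r,-q],p-o,rcond=None)[0]; A=o+r*s[0];B=p+q*s[1]
    return (A+B)/2,np.linalg.norm(A-B)
def proj(d,P):
    M=d["world_from_camera"]; c=M[:3,:3].T@(np.asarray(P)-M[:3,3]); return d["cx"]+d["f"]*c[0]/-c[2], d["cy"]-d["f"]*c[1]/-c[2]
E
cat > m1.py <<'E'
from h import *
S=cam("side");T=cam("top")
def c8(x,y,ox,oy,k): return ((x+.5)/k-.5+ox,(y+.5)/k-.5+oy)
tt=[c8(*p,142,124,8) for p in [(118,172),(170,135),(203,182),(152,217)]]
st=[c8(*p,245,115,8) for p in [(162,135),(170,105),(217,110),(208,140)]]
for p in tt: print("top tab",onz(T,*p,68).round(1))
for p in st: print("side tab",onz(S,*p,68).round(1))
m=lambda L:tuple(np.mean(L,0))
print("centres",onz(T,*m(tt),68).round(1),onz(S,*m(st),68).round(1),tri(T,m(tt),S,m(st)))
# feet ends
for p in [(303,0)]: pass
print("axle")
for p in [(35,122),(60,125),(165,133),(198,136)]: print("top",onz(T,*c8(*p,275,140,5),80).round(1))
for p in [(82,80),(100,84),(108,90),(145,126),(165,145)]: print("side",onz(S,*c8(*p,300,160,5),80).round(1))
print("tri", tri(T,c8(47,123,275,140,5),S,c8(90,79,300,160,5)))
print("tri", tri(T,c8(112,129,275,140,5),S,c8(128,107,300,160,5)))
E
python3 m1.py
```

```text
top tab [647.5 250.7  68. ]
top tab [658.4 235.7  68. ]
top tab [643.9 225.6  68. ]
top tab [633.6 240.3  68. ]
side tab [632.9 234.6  68. ]
side tab [648.6 250.   68. ]
side tab [659.8 234.6  68. ]
side tab [643.7 219.7  68. ]
centres [645.8 238.1  68. ] [646.2 234.6  68. ] (array([647.50525526, 238.34047258,  65.59692852]), np.float64(2.1312456580612196))
axle
top [591.2 -44.2  80. ]
top [589.5 -55.7  80. ]
top [ 584.4 -104.1   80. ]
top [ 582.6 -119.3   80. ]
side [587.8 -46.3  80. ]
side [592.4 -55.2  80. ]
side [592.  -61.7  80. ]
side [585.5 -96.1  80. ]
side [ 582.3 -113.8   80. ]
tri (array([590.23209753, -49.78457378,  81.38503315]), np.float64(0.051142691845784315))
tri (array([587.29049137, -80.26057865,  81.86046794]), np.float64(1.9136006454792276))
```

Run:
```python
from h import *
import cv2
from scipy.spatial.transform import Rotation as Ro
S=cam("side");T=cam("top")
cv2.imwrite("pics/zz.png",np.hstack([cv2.resize(S["image"][70:180,260:360,::-1],None,fx=4,fy=4,interpolation=2),cv2.resize(T["image"][60:170,120:220+40,::-1][:, :140][:, :100],None,fx=4,fy=4,interpolation=2)]))
cv2.imwrite("pics/zz2.png",cv2.resize(T["image"][60:170,120:270,::-1],None,fx=5,fy=5,interpolation=2))
s=env.state();R=Ro.from_euler('xyz',s["tcp_rot"]).as_matrix();print(R.round(3),s["t"])
```

```text
[[-0.     0.336  0.942]
 [-0.     0.942 -0.336]
 [-1.    -0.    -0.   ]] 0.3
```

View pics/zz2.png

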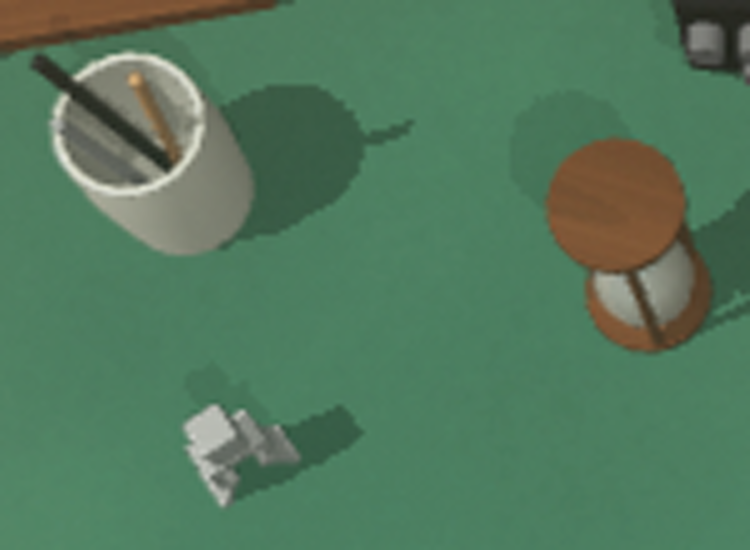

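View pics/zz.png

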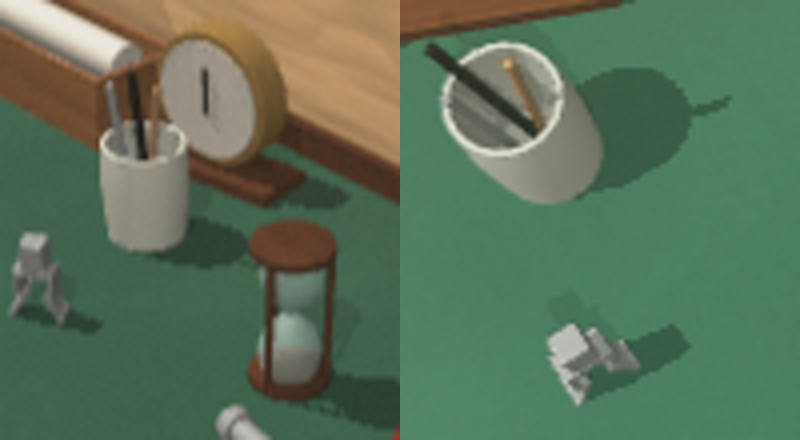

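Run:
```python
from h import *
S=cam("side");T=cam("top")
f=lambda x,y:((x+.5)/5-.5+120,(y+.5)/5-.5+60)
g=lambda x,y:((x+.5)/4-.5+260,(y+.5)/4-.5+70)
p=onz(T,*f(617,205),120);q=onz(T,*f(650,290),0);print("hg",p.round(),q.round())
cr=f(130,123);print("cup rim",tri(T,cr,S,g(145,140)))
for z in (90,100): print([onz(T,*f(*a),z).round() for a in [(130,123),(130,193),(205,123)]])
print("pen",tri(T,f(37,62),S,g(133,75)), tri(T,f(135,78),S,g(155,88)))
c=np.array([646.5,237.5]); 
for a in (0,):
  y=np.array([np.cos(np.radians(-54.5)),np.sin(np.radians(-54.5))]);n=np.array([-y[1],y[0]])
  for P in [p,q,onz(T,*f(130,123),95)]: print((P[:2]-c)@y,(P[:2]-c)@n)
# wide clip
```

```text
hg [731.  39. 120.] [734.  40.   0.]
cup rim (array([792.86207966, 273.83104768,  85.71167288]), np.float64(1.9453840627841439))
[array([790., 273.,  90.]), array([755., 272.,  90.]), array([789., 237.,  90.])]
[array([786., 269., 100.]), array([751., 268., 100.]), array([785., 234., 100.])]
pen (array([803.73827152, 300.19178301, 130.20580233]), np.float64(3.2220891219277124)) (array([788.06988384, 251.84909093, 141.77098822]), np.float64(0.27400122756943934))
210.90834470781053 -46.21911442798482
212.0578674752709 -43.26534277656611
54.88776981871534 134.40658451529924
```

Run:
```python
from h import *
S=cam("side")
print(onz(S,87,130,0).round(), env.state()["t"])
for z in (250,350): print(z,onz(S,80,32,z).round())
```

```text
[256. 748.   0.] 0.45
250 [390. 926. 250.]
350 [314. 592. 350.]
```

>>> jog_arm(
  deltas=[0,-18,52,0,0,0,0.6,0,-18,52,0,0,0,0.6,0,-18,52,0,0,0,0.6,0,-18,52,0,0,0,0.6],
)

```text
t: 0.95
eef_pos: [383.7, 449.5, 404.6]
tcp_rot: [1.507, 1.57, 1.171]
ft_force: [0.3, -0.4, 0.3]
opening: 0.639
```

>>> jog_arm(
  deltas=[0,-18,53,0.18,0,0,0.6,0,-8,55,0.18,0,0,0.6,0,2,56,0.18,0,0,0.6,0,12,54,0.18,0,0,0.6,0,22,50,0.18,0,0,0.6,0,0,0,0.18,0,0,0.6,0,0,0,0.18,0,0,0.6,0,0,0,0.18,0,0,0.6,0,0,0,0.18,0,0,0.6,0,0,0,0.18,0,0,0.6],
)

```text
t: 2.2
eef_pos: [611.9, 267.0, 404.0]
tcp_rot: [-3.099, 1.569, 0.986]
ft_force: [-0.8, 0.6, 0.2]
opening: 0.604
```

```bash
cat >> h.py <<'E'
from scipy.spatial.transform import Rotation as Ro
def plan(target, yaw):
    "remaining shift in tool axes to TCP target, and turn about tool x,y,z for tool y at yaw (deg), pointing down"
    s=env.state();R=Ro.from_euler('xyz',s["tcp_rot"]).as_matrix()
    y=np.array([math.cos(math.radians(yaw)),math.sin(math.radians(yaw)),0]);x=np.array([0,0,-1.])
    G=np.c_[x,y,np.cross(x,y)]
    print("t",s["t"],"pos",s["eef_pos"].round(1),"yaw",math.degrees(math.atan2(R[1,1],R[0,1])),"open",s["opening"],"F",s["ft_force"].round(1))
    print("shift now",(R.T@(np.array(target)-s["eef_pos"])).round(1),"turn",Ro.from_matrix(R.T@G).as_rotvec().round(3),"shift in final axes",(G.T@(np.array(target)-s["eef_pos"])).round(1))
E
python3 -c "
from h import *
plan([646.5,237.5,300],-54.5)"
```

```text
t 2.2 pos [611.9 267.  404. ] yaw -35.94551782223539 open 0.6040439801375929 F [-0.8  0.6  0.2]
shift now [104.   45.3   3.7] turn [ 0.324 -0.002  0.   ] shift in final axes [104.   44.1 -11.1]
```

>>> jog_arm(
  deltas=[0,0,0,0.162,0,0,0.6,0,0,0,0.162,0,0,0.6,35,22,-5.5,0,0,0,0.6,35,22,-5.5,0,0,0,0.6,34,0,0,0,0,0,0.6,0,0,0,0,0,0,0.6],
)

```text
t: 2.95
eef_pos: [647.2, 236.6, 298.2]
tcp_rot: [-3.108, 1.568, 0.639]
ft_force: [0.3, 0.4, 0.8]
opening: 0.602
```

Run:
```python
from h import *
plan([646.5,237.5,240],-54.5)
S=cam("side");T=cam("top")
a=cv2.resize(S["image"][70:170,220:320,::-1],None,fx=4,fy=4,interpolation=2)
b=cv2.resize(T["image"][100:200,117:217,::-1],None,fx=4,fy=4,interpolation=2)
cv2.imwrite("pics/pre.png",np.hstack([a,b]))
```

```text
t 2.95 pos [647.2 236.6 298.2] yaw -55.2990982778389 open 0.6020718196113112 F [0.3 0.4 0.8]
shift now [58.2 -1.2  0.2] turn [-0.014 -0.003  0.   ] shift in final axes [58.2 -1.2  0. ]
```

View pics/pre.png

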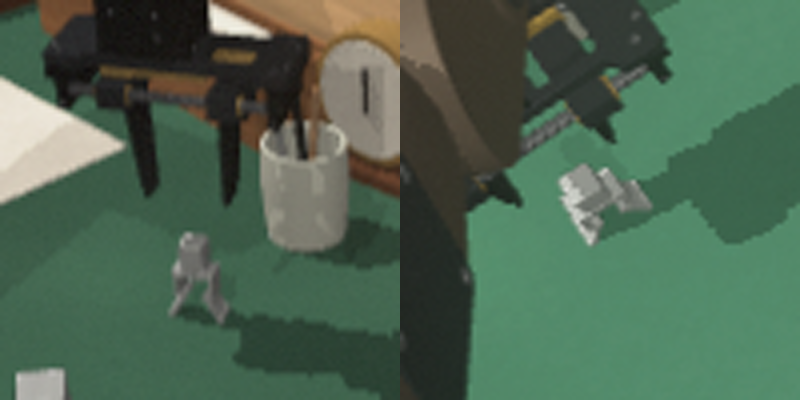

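Run:
```python
from h import *
S=cam("side");T=cam("top")
print(proj(S,[647.2,236.6,108]),proj(T,[647.2,236.6,108]))
print(onz(S,267.2,119,108),onz(T,157,142.8,108))
```

```text
(np.float64(267.01075473623905), np.float64(118.11356708922578)) (np.float64(156.6309581244389), np.float64(139.99810267432215))
[644.38155999 232.01089425 108.        ] [640.59245795 235.5728272  108.        ]
```

>>> jog_arm(
  deltas=[30,0,0,-0.012,0,0,0.5,20,0,0,0,0,0,0.4,9,0,0,0,0,0,0.35,0,0,0,0,0,0,0.35,0,0,0,0,0,0,0.35],
)

```text
t: 3.78
eef_pos: [648.9, 238.4, 247.8]
tcp_rot: [2.846, 1.552, 0.323]
ft_force: [0.1, -0.2, -0.0]
opening: 0.349
```

Run:
```python
from h import *
plan([646.5,237.5,237],-54.5)
S=cam("side");T=cam("top")
a=cv2.resize(S["image"][95:165,235:305,::-1],None,fx=5.7,fy=5.7,interpolation=2)
b=cv2.resize(T["image"][115:185,132:202,::-1],None,fx=5.7,fy=5.7,interpolation=2)
cv2.imwrite("pics/pre2.png",np.hstack([a,b]))
```

```text
t 3.775 pos [648.9 238.4 247.8] yaw -54.536359847980556 open 0.3486659562362199 F [ 0.1 -0.2 -0. ]
shift now [10.8 -0.8  2.7] turn [-0.001 -0.018 -0.006] shift in final axes [10.8 -0.7  2.5]
```

View pics/pre2.png

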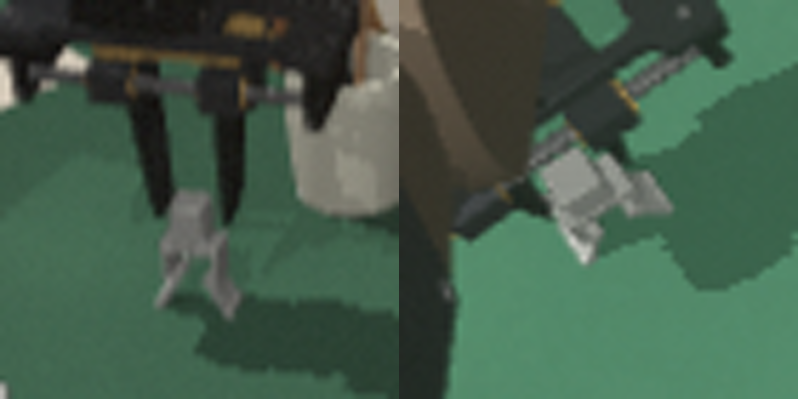

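>>> jog_arm(
  deltas=[6,-0.5,2.5,0,-0.018,-0.006,0.35,5,0,0,0,0,0,0.35,0,0,0,0,0,0,0.35],
)

```text
t: 4.25
eef_pos: [646.5, 237.2, 236.5]
tcp_rot: [-0.893, 1.57, 2.868]
ft_force: [-0.4, 0.8, -0.3]
opening: 0.352
```

Run:
```python
from h import *
plan([646.5,237.5,237],-54.5)
S=cam("side");T=cam("top")
a=cv2.resize(S["image"][95:165,235:305,::-1],None,fx=5.7,fy=5.7,interpolation=2)
b=cv2.resize(T["image"][115:185,132:202,::-1],None,fx=5.7,fy=5.7,interpolation=2)
cv2.imwrite("pics/pre3.png",np.hstack([a,b]))
```

```text
t 4.25 pos [646.5 237.2 236.5] yaw -54.53442188887454 open 0.3520590446759536 F [-0.4  0.8 -0.3]
shift now [-0.5 -0.2 -0.2] turn [-0.001  0.001  0.001] shift in final axes [-0.5 -0.2 -0.2]
```

View pics/pre3.png

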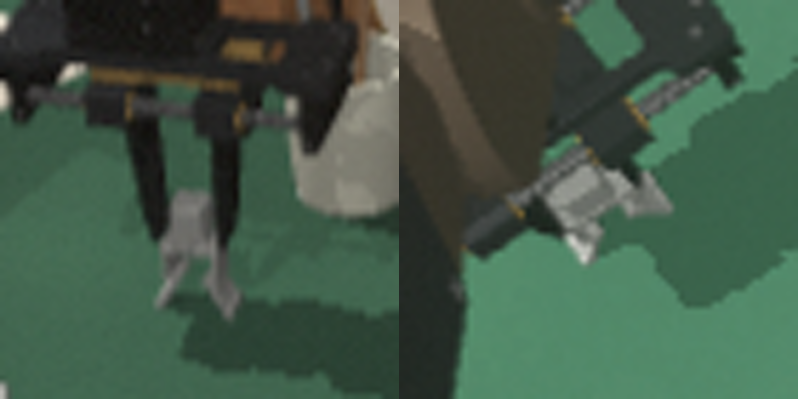

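The tab sits between the fingers, with the fingertips just above the bridge in the side view at about (165–235, 235). I'll close now.

>>> jog_arm(
  deltas=[0,0,0,0,0,0,0.28,0,0,0,0,0,0,0.24,0,0,0,0,0,0,0.2,0,0,0,0,0,0,0.1,0,0,0,0,0,0,0,0,0,0,0,0,0,0],
)

```text
t: 5.1
eef_pos: [646.6, 237.3, 237.2]
tcp_rot: [-2.623, 1.57, 1.137]
ft_force: [0.5, -0.1, -1.3]
opening: 0.206
```

Run:
```python
from h import *
plan([646.5,237.5,237],-54.5)
S=cam("side");T=cam("top")
a=cv2.resize(S["image"][95:165,235:305,::-1],None,fx=5.7,fy=5.7,interpolation=2)
b=cv2.resize(T["image"][115:185,132:202,::-1],None,fx=5.7,fy=5.7,interpolation=2)
cv2.imwrite("pics/grip.png",np.hstack([a,b]))
```

```text
t 5.1 pos [646.6 237.3 237.2] yaw -54.53480666822185 open 0.20587664585773016 F [ 0.5 -0.1 -1.3]
shift now [ 0.2 -0.3 -0. ] turn [-0.001 -0.     0.   ] shift in final axes [ 0.2 -0.3 -0. ]
```

View pics/grip.png

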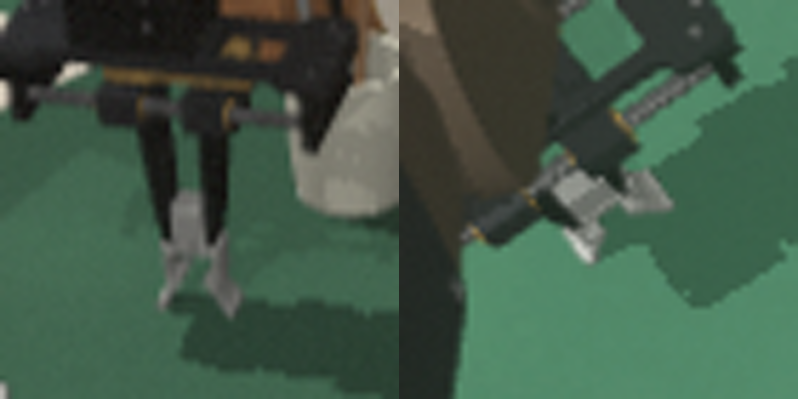

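>>> jog_arm(
  deltas=[-20,0,0,0,0,0,0,-40,0,0,0,0,0,0,-40,0,0,0,0,0,0,-40,0,0,0,0,0,0,-10,0,0,0,0,0,0],
)

```text
t: 5.82
eef_pos: [646.2, 237.1, 396.5]
tcp_rot: [3.012, 1.569, 0.49]
ft_force: [0.3, 0.5, -1.8]
opening: 0.208
```

>>> jog_arm(
  deltas=[0,28,29,0,0,0,0,0,28,29,0,0,0,0,0,28,29,0,0,0,0,0,28,29,0,0,0,0,0,28,29,0,0,0,0,0,28,29,0,0,0,0,0,28,29,0,0,0,0,0,28,29,0,0,0,0],
)

```text
t: 6.82
eef_pos: [583.8, -86.9, 394.8]
tcp_rot: [-1.467, 1.568, 2.298]
ft_force: [0.9, -0.7, -0.4]
opening: 0.207
```

>>> jog_arm(
  deltas=[0,0,0,-0.169,0,0,0,0,0,0,-0.169,0,0,0,0,0,0,-0.169,0,0,0,0,0,0,-0.169,0,0,0,0,0,0,-0.169,0,0,0,0,0,0,0,0,0,0],
)

```text
t: 7.58
eef_pos: [581.9, -90.2, 392.5]
tcp_rot: [-1.89, 1.563, 2.74]
ft_force: [-0.2, 0.4, -1.8]
opening: 0.211
```

Run:
```python
from h import *
plan([587.0,-80,348],-6)
S=cam("side");T=cam("top")
a=cv2.resize(S["image"][110:250,250:390,::-1],None,fx=2.85,fy=2.85,interpolation=2)
b=cv2.resize(T["image"][90:230,235:375,::-1],None,fx=2.85,fy=2.85,interpolation=2)
cv2.imwrite("pics/pl0.png",np.hstack([a,b]))
```

```text
t 7.575 pos [581.9 -90.2 392.5] yaw -4.703309445389915 open 0.21133375040489857 F [-0.2  0.4 -1.8]
shift now [ 44.5   4.6 -10.4] turn [ 0.023 -0.002  0.008] shift in final axes [ 44.5   4.  -10.7]
```

View pics/pl0.png

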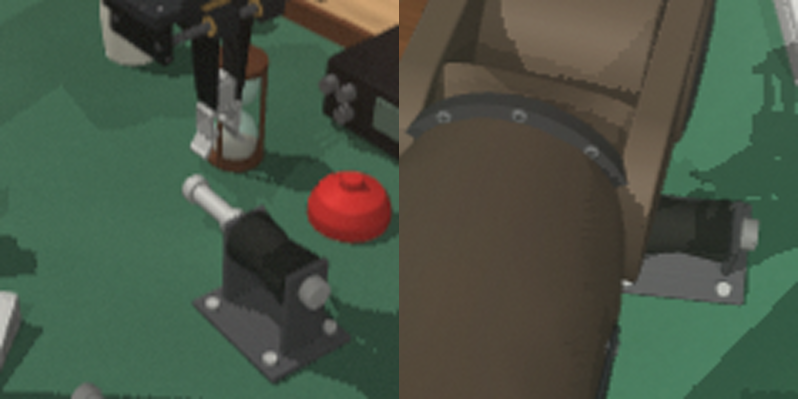

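>>> jog_arm(
  deltas=[10,4.6,-10.4,0.028,-0.002,0.008,0,20,0,0,0,0,0,0,14,0,0,0,0,0,0,0,0,0,0,0,0,0],
)

```text
t: 8.18
eef_pos: [587.4, -79.9, 347.5]
tcp_rot: [1.837, 1.57, 0.141]
ft_force: [-0.5, -0.5, -0.7]
opening: 0.206
```

Run:
```python
from h import *
plan([587.3,-80,340],-6.3)
S=cam("side");
a=cv2.resize(S["image"][130:230,280:380,::-1],None,fx=6,fy=6,interpolation=2)
cv2.imwrite("pics/pl1.png",a)
# predicted neck and clip features
for n,P in dict(orig=[587.3,-80,80]).items(): print(n,proj(S,P))
```

```text
t 8.175 pos [587.4 -79.9 347.5] yaw -7.185695758578196 open 0.20607747691505168 F [-0.5 -0.5 -0.7]
shift now [ 7.5 -0.1  0.1] turn [-0.015 -0.    -0.001] shift in final axes [ 7.5 -0.1  0.1]
orig (np.float64(324.7597295843601), np.float64(181.59658383901538))
```

View pics/pl1.png

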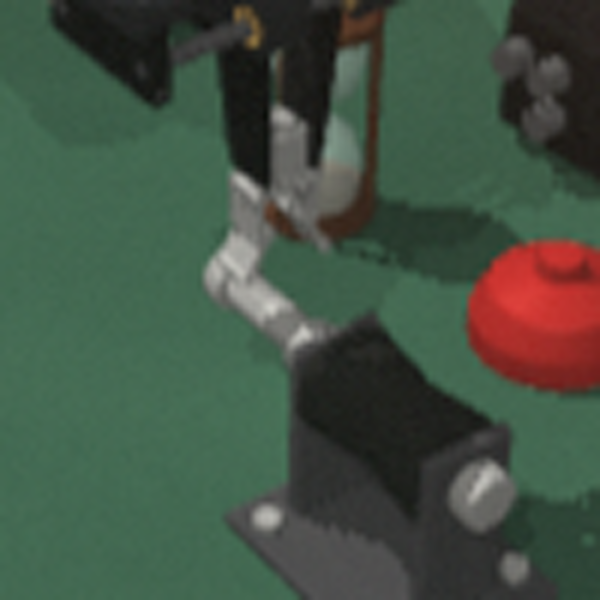

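>>> jog_arm(
  deltas=[10,0,0,-0.012,0,0,0,10,0,0,0,0,0,0,4,0,0,0,0,0,0,0,0,0,0,0,0,0],
)

```text
t: 8.72
eef_pos: [587.7, -80.2, 323.5]
tcp_rot: [1.557, 1.567, -0.127]
ft_force: [0.1, -0.3, -0.5]
opening: 0.211
```

Run:
```python
from h import *
plan([587.3,-80,288],-6.3)
S=cam("side");
a=cv2.resize(S["image"][130:210,280:360,::-1],None,fx=7,fy=7,interpolation=2)
cv2.imwrite("pics/pl2.png",a)
```

```text
t 8.725 pos [587.7 -80.2 323.5] yaw -6.504815807063174 open 0.21108039818227825 F [ 0.1 -0.3 -0.5]
shift now [35.5 -0.6 -0.1] turn [-0.004  0.    -0.004] shift in final axes [35.5 -0.4 -0.1]
```

View pics/pl2.png

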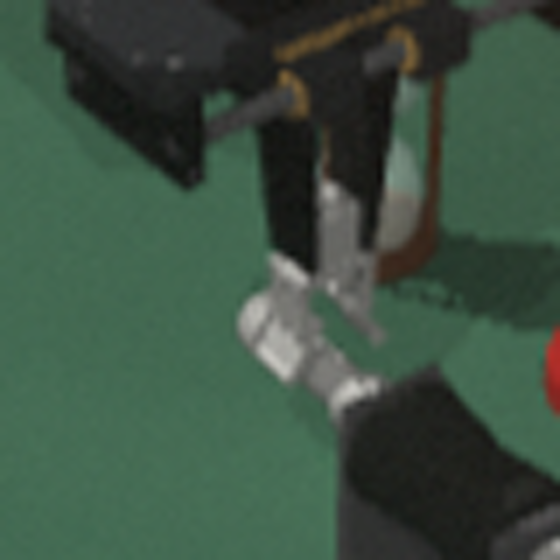

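>>> jog_arm(
  deltas=[8,-0.4,0,0,0,0,0,8,0,0,0,0,0,0],
)

```text
t: 9.02
eef_pos: [587.4, -80.1, 307.5]
tcp_rot: [1.52, 1.565, -0.164]
ft_force: [-1.0, -0.2, -0.9]
opening: 0.208
```

>>> jog_arm(
  deltas=[6,0,0,0,0,0,0,6,0,0,0,0,0,0],
)

```text
t: 9.28
eef_pos: [587.2, -80.1, 295.9]
tcp_rot: [1.491, 1.566, -0.193]
ft_force: [-4.2, 0.4, 9.8]
opening: 0.213
```

Run:
```python
from h import *
plan([587.3,-80,288],-6.3)
```

```text
t 9.275 pos [587.2 -80.1 295.9] yaw -6.503144942595414 open 0.21340022800245592 F [-4.2  0.4  9.8]
shift now [ 7.9  0.1 -0.1] turn [-0.004  0.    -0.005] shift in final axes [ 7.9  0.1 -0.1]
```

>>> jog_arm(
  deltas=[5,-0.8,0,0,0,0,0,4,0,0,0,0,0,0],
)

```text
t: 9.52
eef_pos: [586.3, -79.9, 287.6]
tcp_rot: [1.498, 1.566, -0.187]
ft_force: [-10.6, 3.0, 38.9]
opening: 0.21
```

Run:
```python
from h import *
plan([587.3,-80,288],-6.3)
S=cam("side");
a=cv2.resize(S["image"][130:210,280:360,::-1],None,fx=7,fy=7,interpolation=2)
cv2.imwrite("pics/pl3.png",a)
```

```text
t 9.525 pos [586.3 -79.9 287.6] yaw -6.5079957973109455 open 0.20972499363728905 F [-10.6   3.   38.9]
shift now [-0.4  1.  -0.1] turn [-0.004  0.    -0.005] shift in final axes [-0.4  1.  -0.1]
```

View pics/pl3.png

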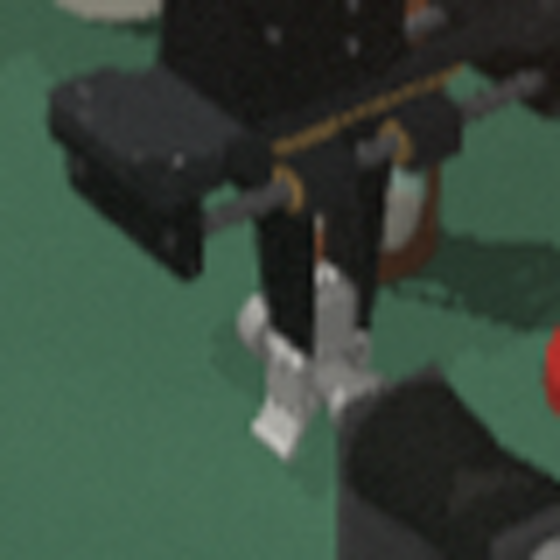

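Run:
```python
from h import *
S=cam("side")
yw=math.radians(-6.4);X=np.array([math.cos(yw),math.sin(yw),0]);Y=np.array([-X[1],X[0],0])
for z0 in (80,84,88,92):
  o=np.array([586.6,-80,z0])
  for n,(a,b,c) in dict(footA=(-23,-10,-29),footB=(-23,10,-29),tabA=(-10,-10,39),tabB=(10,-10,39)).items():
    u,v=proj(S,o+a*X+b*Y+[0,0,c]); print(z0,n,round((u-280)*7),round((v-130)*7))
print(env.state()["ft_force"])
```

```text
80 footA 278 460
80 footB 246 432
80 tabA 308 301
80 tabB 353 281
84 footA 278 452
84 footB 246 424
84 tabA 308 292
84 tabB 353 272
88 footA 278 444
88 footB 246 416
88 tabA 309 283
88 tabB 353 263
92 footA 278 435
92 footB 246 407
92 tabA 309 274
92 tabB 353 254
[-5.43547239  0.96718828 16.02590823]
```

In the picture the clip's near foot is at (290,460) and (255,430), and the tab corner is at about (352,283). Both match the projection for home at z=80. I'll release now.

>>> jog_arm(
  deltas=[-0.5,0,0,0,0,0,0,0,0,0,0,0,0,0.35,0,0,0,0,0,0,0.45,0,0,0,0,0,0,0.45],
)

```text
t: 10.12
eef_pos: [586.3, -80.0, 287.5]
tcp_rot: [1.484, 1.566, -0.2]
ft_force: [-0.4, -0.2, 0.3]
opening: 0.433
```

Run:
```python
from h import *
plan([587.3,-80,300],-6.3)
S=cam("side");
a=cv2.resize(S["image"][130:210,280:360,::-1],None,fx=7,fy=7,interpolation=2)
cv2.imwrite("pics/pl4.png",a)
```

```text
t 10.125 pos [586.3 -80.  287.5] yaw -6.501142627787071 open 0.43310607464877404 F [-0.4 -0.2  0.3]
shift now [-12.5   1.   -0.1] turn [-0.004  0.    -0.005] shift in final axes [-12.5   1.   -0.1]
```

View pics/pl4.png

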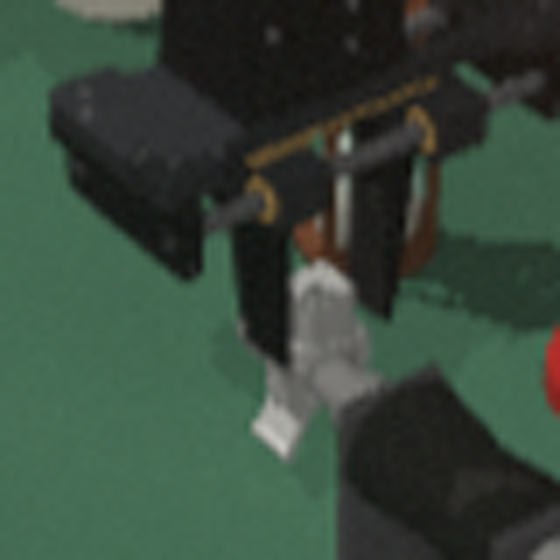

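>>> jog_arm(
  deltas=[-10,0,0,0,0,0,0.45,-20,0,0,0,0,0,0.45,-40,0,0,0,0,0,0.45,-40,0,0,0,0,0,0.45,0,0,50,0,0,0,0.45,0,0,50,0,0,0,0.45,0,0,50,0,0,0,0.45,0,0,50,0,0,0,0.45,0,0,0,0,0,0,0.45],
)

```text
t: 11.3
eef_pos: [562.2, -283.5, 408.1]
tcp_rot: [1.31, 1.56, -0.372]
ft_force: [-0.9, 0.8, -0.0]
opening: 0.455
```

Run:
```python
from h import *
plan([587.3,-80,300],-6.3)
S=cam("side");T=cam("top")
a=cv2.resize(S["image"][130:210,280:360,::-1],None,fx=5,fy=5,interpolation=2)
b=cv2.resize(T["image"][130:210,265:345,::-1],None,fx=5,fy=5,interpolation=2)
cv2.imwrite("pics/fin.png",np.hstack([a,b]));cv2.imwrite("pics/finT.png",T["image"][:,:,::-1]);cv2.imwrite("pics/finS.png",S["image"][:,:,::-1])
```

```text
t 11.3 pos [ 562.2 -283.5  408.1] yaw -6.354142012389774 open 0.4545441356905186 F [-0.9  0.8 -0. ]
shift now [ 107.5    1.2 -205.4] turn [-0.001  0.003 -0.011] shift in final axes [ 108.1    2.6 -205. ]
```

View pics/fin.png

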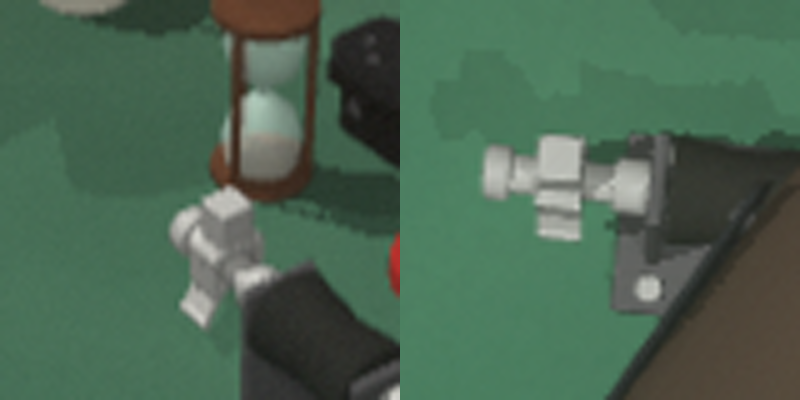

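View pics/finT.png

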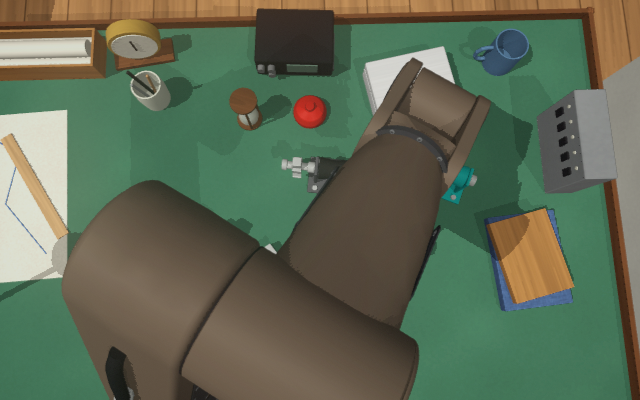

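View pics/finS.png

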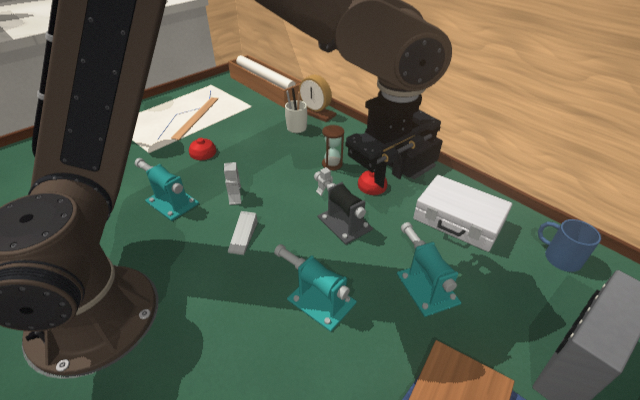

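Run:
```python
from h import *
S=cam("side");T=cam("top")
t=((161.5)/5-.5+265,(158.5)/5-.5+130);s=((228.5)/5-.5+280,(204.5)/5-.5+130)
print(onz(T,*t,119),onz(S,*s,119),tri(T,t,S,s))
# tab top left/right edges in top -> angle
f=lambda x,y:onz(T,(x+.5)/5-.5+265,(y+.5)/5-.5+130,119)
d=f(581,138)-f(584,180); print(np.degrees(np.arctan2(d[1],d[0])))
print("axle dir check: line pts", onz(T,*((95.5)/5-.5+265,(173)/5-.5+130),80), onz(T,*((230.5)/5-.5+265,(187)/5-.5+130),80))
print(env.state()["ft_force"],env.state()["t"])
```

```text
[586.82033393 -80.33596788 119.        ] [585.12472907 -83.04697112 119.        ] (array([587.65240172, -80.33062313, 116.14561639]), np.float64(0.2168750108901119))
1.0691252911321432
axle dir check: line pts [590.82206751 -48.77699859  80.        ] [ 582.59372423 -110.98428827   80.        ]
[0.9674856  0.69104609 0.11935055] 11.5
```

Run:
```python
from h import *
print(env.job_done(), env.state()["t"])
```

```text
the job is handed in; nothing more can be done
the job is handed in; nothing more can be done
```

I picked up the smaller clip by its tab, pressed it down onto the black roller's axle groove, let go and drew the arm clear. I handed the job in at about 11.5 s; no verdict is reported.

**Fit:** With the arm clear, the tab centre came out at about (587, −80) mm against my groove estimate of (587, −80). Its top measured 116 mm where 119 mm is nominal. The same two-camera method read 2.4 mm low on the clip before I picked it up, so I take this as home. The foot and tab positions in the side view also matched a clip fully home.

**Press force:** The upward force was about 10 N during the press. It peaked at 39 N as the clip bottomed, with about 11 N sideways, so I was around 1 mm off in x. It was near zero after I released.

**Squareness:** The tab edges are only a few pixels long and read about 7° off square. The gripper's own yaw was within about 1° of the axle direction I had measured. The limit is 15°.

**Other objects:** The hourglass and larger clip look unmoved in the side view. The arm hid the larger clip from the top camera at the end, so I could not confirm it there, and I did not measure either position again.

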